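# Park the honed scraper in the blade rack

### The job

First swing the rack's yellow leg all the way out until it clicks into its end stop and stays there, so the rack stands steady. Then take the yellow-handled scraper out of the grey honing cradle, keep hold of it while you gently lower its blade edgewise into the free slot marked by the green tabs, set it fully home and let go. Leave the other scrapers, the bottle and the tin where they are.

Things in the scene. Friction and masses are not known exactly. Their poses are not given: they have to be found in the camera images.
- rack: dark wooden rack fixed on the bench, 180 x 180 x 60 mm high; origin: centre of its underside, z up. Three slots along its x at y = -60, 0, +60 mm, each 150 mm long, 6.5 mm wide, floor 15 mm above the bench (45 mm deep), with 6 mm 45-degree lead-ins round the mouth. Two are occupied; which varies. The leg is hinged on its -y side.
- slot_mark: pair of bright green tabs (30 mm wide) on the rack's top at both ends of the one free slot. Origin: centre of that slot's mouth, level with the rack's top face (60 mm above the bench; the slot floor is 45 mm below it). x runs along the slot, y across it, z up.
- leg (a joint): yellow leg's swing about a vertical pin, rad: 0 folded along the rack's -y side (pointing to the rack's -x), grows counter-clockwise from above as it swings out; 1.57 is the end stop (pointing to the rack's -y). A spring ball in the base plate resists from about 0.9 rad (up to 10 N at the knob); only past 1.47 rad does it rise behind the leg, pull it home and hold it.
- leg_knob (a point): middle of the black upright round grip (18 mm diameter, 51 to 101 mm above the bench) at the leg's free end, 115 mm from the hinge axis; the point is 85 mm above the bench. Pinch it from above or push it sideways. Folded, its axis is 25 mm from the rack's side; the rack's top is 60 mm high.
- leg_hinge (a point): hinge axis of the leg (vertical), 24 mm above the bench.
- scraper: scraper to put away: upright steel blade 140 long x 3 thick x 70 mm high under a yellow flat-sided grip 128 long x 22 thick x 40 mm high (z = 70 to 110 mm). Origin: middle of the blade's lower edge; x along the blade, y across it, z up. Take it from above across the 22 mm, mid-length. About 0.3 kg. Either way round is right.
- cradle: grey honing cradle fixed on the bench, 170 x 70 x 53 mm, with one slot along its x axis in which the scraper stands at the start (slot floor 12 mm above the bench, slot 5.5 mm wide, 38 mm deep). Origin: centre of its underside.
- scraper_red: red-handled scraper standing in one slot of the rack, like the yellow one but with a 55 mm high blade (its top is 110 mm above the bench); origin in the middle of its lower edge, x along the blade.
- scraper_blue: blue-handled scraper in another slot of the rack, same size as the red one.
- oil_bottle: orange oil bottle, 52 mm diameter, 115 mm high, loose; origin at its foot.
- paste_tin: small metal tin, 52 mm diameter, 45 mm high, loose; origin at its foot.
Things that resemble listed ones, but are neither listed nor needed, are in the scene too. What is shaped like the scraper_blue but white is not meant.

How it is judged:
On the way, in this order (a step that is already met when the one before it is completed fails the run):
1. the leg is swung out into its end detent (over 1.5 rad), the scraper not yet in the slot (value of joint leg above 1.5 rad), for 0.2 s.
2. the scraper, still held by the fingers, has its blade at least 20 mm down in the free slot (x of scraper in the frame of slot_mark between -0.009 and 0.009 m and y of scraper in the frame of slot_mark between -0.005 and 0.005 m and angle between the x axis of scraper and the x axis of slot_mark, either way round below 0.08 rad and z of scraper in the frame of slot_mark below -0.02 m and contact force between the fingers and scraper above 1 N), for 0.05 s.
At the end, for the whole second after the job is handed in: yellow scraper home in the free slot (edge within 4 mm of its floor, 9 mm along, 5 mm across, in line within 0.08 rad, upright within 0.13 rad), released, at rest; leg out in its end detent (over 1.5 rad); red and blue scrapers still home (edge under 20 mm above the bench) (x of scraper in the frame of slot_mark between -0.009 and 0.009 m and y of scraper in the frame of slot_mark between -0.005 and 0.005 m and angle between the x axis of scraper and the x axis of slot_mark, either way round below 0.08 rad and z of scraper in the frame of slot_mark below -0.041 m and angle between scraper's own z axis and vertical below 0.13 rad and value of joint leg above 1.5 rad and linear speed of scraper below 0.02 m/s and contact force between the fingers and scraper below 0.1 N and z of each of scraper_red, scraper_blue in the frame of rack below 0.02 m); the robot touches nothing.
It fails at once if the red or blue scraper is moved more than 20 mm (distance of any of scraper_red, scraper_blue from where it was at the start of the episode above 0.02 m).
It fails at once if the bottle or tin is moved more than 40 mm (distance of any of oil_bottle, paste_tin from where it was at the start of the episode above 0.04 m).
It fails at once if the scraper is forced against the rack with more than 40 N (contact force between scraper and rack above 40 N).
It also fails if it takes over 64 s, if anything falls off the work surface, if the arm or the gripper's body presses on something with over 40 N, if the wrist force passes 120 N, or if a joint passes its speed limit or range.

### The arm

A 6-joint arm with a two-finger parallel gripper is mounted at the origin on the work surface. World frame = base frame: x ahead of the robot, y to its left, z up, the work surface at z = 0. Lengths are in m, angles in rad, forces in N, time in s.
With the tool pointing down it reaches from about 0.425 to 0.925 m from the base axis. Payload 12.5 kg.
Tool frame: the origin (TCP) lies at the very end of the fingers, on their centre line; the grasp point (between the pads) lies 19 mm behind it; z points along the fingers, y is the line along which they close (so a half turn about z gives the same grasp; the last joint's range is limited). The gripper opens to 85 mm and grips with 20 to 120 N. Pads are 22 mm wide; open, the fingers measure 114 mm over their backs; the gripper's body (76 mm by 85 mm) begins 54 mm behind the grasp point. The pads swing forward as they close: fully open they stand 13 mm farther back than shut.
Start: joints at [1.139, 0.491, 1.559, -0, 1.092, -0.106], TCP at [0.2, 0.592, 0.205] pointing down, gripper open.
Joint ranges: [-3.1, 3.1], [-0.84, 2.19], [0.05, 2.79], [-1.13, 4.28], [0.06, 2.93], [-2.69, 2.69]. Speed limits (rad/s): [2.22, 2.22, 2.79, 3.14, 3.14, 3.14].

### API

Orientations are given as a unit quaternion [w, x, y, z].
In Python, from bench import * gives the robot as it stands.
- The arm moves only by the shell command python3 -m pendant 'ROWS' [OPENING]. ROWS is a JSON object of lists of equal length, an entry for each row: "offset": the shift along the world's x, y, z in cm, a list of three; "roll": the turn about the world's z in degrees. A call has 1 to 20 rows; each row shifts and turns the commanded pose from where the row before left it; what a row does not reach is not made up. A row lasts 1/8 s, in which the tool goes at most 62.5 mm and 10.7 degrees, less where a joint would pass 70% of its speed; a pose out of reach is approached as far as the arm can. A call with a gripper value outside its range is refused whole. OPENING is the finger opening in cm, from 0 to 8.54, set as the call begins (- or left out, the last holds). The fingers move at their own pace and stop on an object; the grip force is fixed at half the most. Time passes only in rows, so rows that do not move let the fingers close. It gives the time, the measured TCP pose, the force, the opening and the grip force at its end, in the units of the state.
- read_state(): the state, without advancing time (a new reading comes with each control period).
- grab_frame(name): name is "side" or "top" or "wrist"; returns (picture, depth): 480x640x3 uint8, red, green, blue; 480x640 float32, m along the optical axis (not along the pixel's ray), 0 where there is no reading.
- get_calibration(name): a dict with "vfov" (degrees; the focal length in pixels is half the picture's height over the tangent of half this angle, whatever the lens; pixels are square), "cx", "cy" (the principal point, pixels), "position" and "rotation" of the camera in the world. Camera axes: x right, y up, looking along -z (the intrinsics and any distortion apply to the point x, -y, -z); pixel columns grow to the right and rows downward; lengths in m; the calibration is good to about 2 mm. The wrist camera is an equidistant fisheye: a pixel r from the principal point sees the ray r / f radians off the axis. A picture is of the moment at which its call begins: read the wrist's pose just before it. get_calibration takes no time and is no camera call; for the wrist camera it gives the pose at the moment of the call.
- finish_job(): hands the job in; it is judged then, once.
The state is a dict: "time_s": time; "q": joint angles; "joint_vel": joint speeds; "joint_torque": joint torques, N m; "position": TCP position; "orientation": TCP orientation; "wrist_force": force on the tool from outside, world axes, zero at the start; "torque": the same for the moment, N m; "gripper_width": opening from 0.0 (shut) to 1.0 (fully open); "grasp_force": force on a finger pad.
Only numpy, scipy, OpenCV 4.12 (cv2) and the standard library are available. Lean on these libraries where they do the work, as an engineer would, in place of code of your own. Each camera call takes 0.05 s, during which the arm holds its last target. There are 200 camera calls.

## Working session

There is one attempt and no reset: what is moved stays moved. The work goes in short steps, Python scripts to look and compute and a shell command to move; the robot and the scene stay as the last step left them, time stands still between calls to the robot, and variables do not carry over. Pictures are saved under pics/ and viewed, at most 10 in all, crops included, and the job is handed in when it is done.

```bash
ls; mkdir -p pics; python3 - <<'E'
from bench import *
import cv2,numpy as np
for n in("top","side"):
    p,d=grab_frame(n);cv2.imwrite(f"pics/{n}0.png",p[:,:,::-1]);np.savez(f"{n}0.npz",p=p,d=d)
    c=get_calibration(n);print(n,c,d.min(),d.max())
print(get_calibration("wrist"));print(read_state())
E
```

```text
pics
top {'vfov': 56.01967525753323, 'cx': 319.3001749301729, 'cy': 242.09668336392443, 'position': array([0.38065894, 0.05134274, 0.86256134]), 'rotation': array([-0.6598103 , -0.06749853,  0.07861358,  0.74425414])} 0.0 1.8747225
side {'vfov': 43.226339689003815, 'cx': 314.5226323445757, 'cy': 223.42911262880168, 'position': array([ 0.19088585, -0.68238661,  0.83434383]), 'rotation': array([ 0.89325055,  0.38864441, -0.09349515, -0.2057125 ])} 0.0 3.1870277
{'vfov': 65.70646984690485, 'cx': 314.76108780358715, 'cy': 235.64186414112098, 'position': array([0.13299299, 0.61432711, 0.37282293]), 'rotation': array([ 0.80449152, -0.11302072, -0.08023653,  0.57756542])}
{'time_s': 0.1, 'q': array([ 1.13937507e+00,  4.91489160e-01,  1.55936131e+00, -1.15368168e-05,
        1.09169495e+00, -1.05613351e-01]), 'joint_vel': array([ 0.00093343, -0.00163888,  0.00050982,  0.00048297, -0.00123362,
        0.00147724]), 'joint_torque': array([ 3.24907516e-03, -6.19442296e+01, -2.62027574e+01, -8.40546022e-05,
        2.83124187e-03, -1.23293418e-05]), 'position': array([0.19994734, 0.59193231, 0.20420184]), 'orientation': array([-1.21451205e-04,  1.62181748e-01,  9.86760789e-01, -4.60669866e-04]), 'wrist_force': array([ 0.23029165, -0.0925893 ,  0.02129592]), 'torque': array([-0.02874213,  0.03225939, -0.02179385]), 'grasp_force': 0.0, 'gripper_width': 1.0018454367680802}
```

View pics/top0.png

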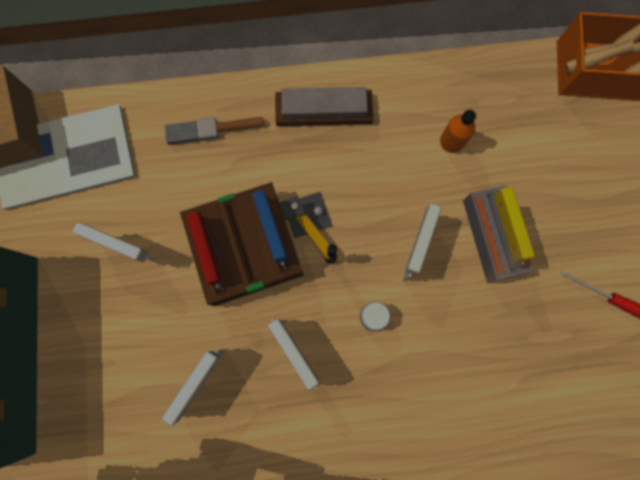

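View pics/side0.png

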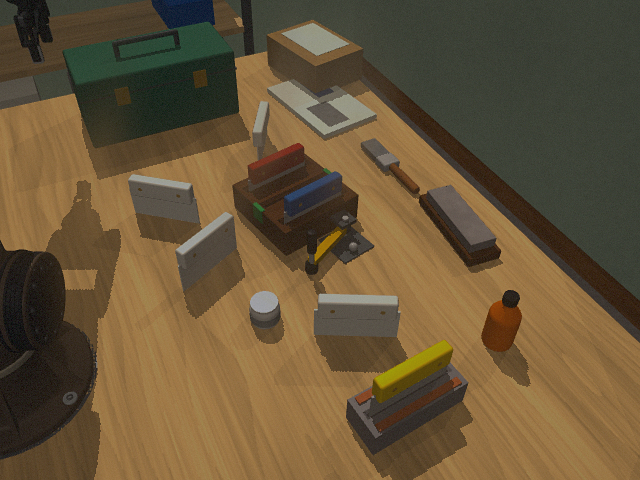

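The top view shows the rack at about (240,245), with red at (202,250), blue at (268,228) and green tabs at (227,198) and (255,286). The leg runs from the hinge at (300,210) to the knob at (331,252). The yellow scraper in its cradle is at (515,225), the bottle at (458,132) and the tin at (375,316). In the side view the knob is at (312,240) and the yellow grip at (413,370).

```bash
cat > h.py <<'E'
import numpy as np,cv2
from scipy.spatial.transform import Rotation as R
from bench import *
def rot(c):
    q=np.asarray(c["rotation"]);return R.from_quat([q[1],q[2],q[3],q[0]])
def foc(c):return 240/np.tan(np.radians(c["vfov"])/2)
def ray(c,u,v,fish=False):
    a=np.stack([(np.asarray(u,float)-c["cx"])/foc(c),(np.asarray(v,float)-c["cy"])/foc(c)],-1)
    if fish:
        r=np.linalg.norm(a,axis=-1,keepdims=True);a=a*np.tan(r)/np.maximum(r,1e-9)
    d=np.concatenate([a[...,:1],-a[...,1:],-np.ones_like(a[...,:1])],-1)
    return rot(c).apply(d.reshape(-1,3)).reshape(d.shape)  # depth-normalised (z=1)
def plane(c,u,v,z,fish=False):
    d=ray(c,u,v,fish);o=c["position"];return o+d*((z-o[2])/d[...,2])[...,None]
def cloud(c,dep,m,fish=False):
    v,u=np.nonzero(m&(dep>0));return c["position"]+ray(c,u,v,fish)*dep[v,u][:,None]
def tri(c1,p1,c2,p2,f1=False,f2=False):
    d1=ray(c1,*p1,f1);d2=ray(c2,*p2,f2);A=np.stack([d1,-d2],1)
    t=np.linalg.lstsq(A,c2["position"]-c1["position"],rcond=None)[0]
    a=c1["position"]+t[0]*d1;b=c2["position"]+t[1]*d2;return (a+b)/2,np.linalg.norm(a-b)
def mask(p,col):
    h=cv2.cvtColor(p,cv2.COLOR_RGB2HSV);H,S,V=h[...,0].astype(int),h[...,1],h[...,2]
    lo,hi,s,v={"yellow":(25,33,200,90),"leg":(18,27,215,110),"red":(0,6,190,60),"red2":(174,180,190,60),"blue":(100,125,140,60),"green":(45,80,120,60)}[col]
    return (H>=lo)&(H<=hi)&(S>=s)&(V>=v)
def box(m,win):
    k=np.zeros_like(m);k[win[1]:win[3],win[0]:win[2]]=1;return m&k
E
python3 - <<'E'
from h import *
W={"top":dict(yellow=(480,170,550,280),leg=(290,200,345,270),red=(170,190,230,300),blue=(240,180,295,275),green=(205,185,280,300)),
"side":dict(yellow=(350,330,480,410),leg=(300,215,360,280),red=(235,135,315,200),blue=(270,165,350,225),green=(240,150,340,230))}
for n in W:
    f=np.load(n+"0.npz");c=get_calibration(n)
    for k,w in W[n].items():
        m=box(mask(f["p"],k),w);P=cloud(c,f["d"],m)
        if len(P)<5:print(n,k,len(P));continue
        T=P[P[:,2]>np.percentile(P[:,2],90)-.006] if k!="leg" else P
        r=cv2.minAreaRect((T[:,:2]*1000).astype(np.float32))
        print(n,k,len(P),"z",np.percentile(P[:,2],[2,50,98]).round(3),"top rect",np.round(r[0],1),np.round(r[1],1),round(r[2],1))
        if k in("green","leg"):
            nn,l,s,ce=cv2.connectedComponentsWithStats(m.astype(np.uint8))
            for i in range(1,nn):
                if s[i,4]>15:print("   comp",s[i],ce[i].round(1),cloud(c,f["d"],l==i).mean(0).round(4), plane(c,*ce[i],.061).round(4))
    p=f["p"]
    for (u,v) in ([(300,212),(318,238),(331,252),(515,225)] if n=="top" else [(330,245),(312,240),(413,370)]): 
        print(u,v,p[v,u],cv2.cvtColor(p[v:v+1,u:u+1],cv2.COLOR_RGB2HSV)[0,0],(c["position"]+ray(c,u,v)*f["d"][v,u]).round(3))
    for a,w in [((290,190,350,270),"knob")] if n=="top" else [((295,220,330,280),"knob")]:
        m=box(p.max(2)<45,a);P=cloud(c,f["d"],m);P=P[P[:,2]>.06];print("knob",len(P),P.mean(0) if len(P) else 0,P.min(0),P.max(0))
E
```

```text
top yellow 843 z [0.117 0.121 0.123] top rect [ 530.5 -307.7] [124.2  20.9] 5.8
top leg 361 z [0.026 0.029 0.032] top rect [569.1  33.7] [87.9 17.8] 30.0
   comp [302 216  26  41 361] [314.9 234.9] [0.5694 0.0341 0.0294] [0.5621 0.0348 0.061 ]
top red 930 z [0.058 0.108 0.111] top rect [554.6 230. ] [127.8  21.8] 12.0
top blue 770 z [0.106 0.108 0.111] top rect [579.7 112.3] [125.5  18.9] 12.3
top green 172 z [0.057 0.06  0.063] top rect [567.2 170.9] [183.9  30.7] 11.9
   comp [219 194  16   8  69] [226.2 197.5] [0.6528 0.1898 0.0599] [0.6524 0.1896 0.061 ]
   comp [246 282  17  10 103] [254.2 286.2] [0.4824 0.1532 0.0599] [0.4822 0.1531 0.061 ]
300 212 [57 55 53] [15 18 57] [0.614 0.057 0.042]
318 238 [149 110  10] [ 22 238 149] [0.563 0.029 0.026]
331 252 [26 24 23] [10 29 26] [0.52  0.012 0.098]
515 225 [147 138  10] [ 28 238 147] [ 0.525 -0.303  0.121]
knob 104 [0.52407953 0.02365566 0.08699794] [0.51503285 0.0036366  0.06007165] [0.54536712 0.08300026 0.10277393]
side yellow 889 z [0.119 0.122 0.124] top rect [ 532.7 -309.1] [122.5  18.7] 5.9
side leg 262 z [0.028 0.031 0.034] top rect [565.5  38.3] [92.2 35.3] 30.6
   comp [315 231  27  30 262] [326.1 244.1] [0.5715 0.0311 0.0311] [0.5571 0.0045 0.061 ]
side red 54 z [0.108 0.11  0.113] top rect [557.  231.4] [121.2  17.8] 9.6
side blue 40 z [0.107 0.109 0.112] top rect [547.2 105.2] [48.2 15. ] 11.8
side green 65 z [0.06  0.063 0.065] top rect [568.5 175.3] [185.7  29. ] 15.8
   comp [323 169   8   5  18] [326.5 170.7] [0.6544 0.195  0.0626] [0.6555 0.1965 0.061 ]
   comp [253 202  12  10  48] [258.5 206.8] [0.4852 0.1511 0.0623] [0.4857 0.1524 0.061 ]
330 245 [110  80  10] [ 21 232 110] [0.577 0.025 0.032]
312 240 [41 32 24] [ 14 106  41] [ 0.526 -0.     0.089]
413 370 [146 112  10] [ 23 238 146] [ 0.525 -0.32   0.121]
knob 166 [0.52660813 0.00284046 0.08247566] [ 0.51929599 -0.00419418  0.06043291] [0.53733725 0.01481205 0.10355642]
```

```bash
python3 - <<'E'
import cv2
a=cv2.imread("pics/top0.png")[175:310,175:355];b=cv2.imread("pics/side0.png")[190:290,270:390]
a=cv2.resize(a,None,fx=3,fy=3,interpolation=cv2.INTER_CUBIC);b=cv2.resize(b,(a.shape[1]*0+250,208),interpolation=cv2.INTER_CUBIC)
import numpy as np
o=np.zeros((405,790,3),np.uint8);o[:,:540]=a;o[:208,540:]=b;cv2.imwrite("pics/crop0.png",cv2.convertScaleAbs(o,alpha=1.6))
E
```

```text
(no output)
```

View pics/crop0.png

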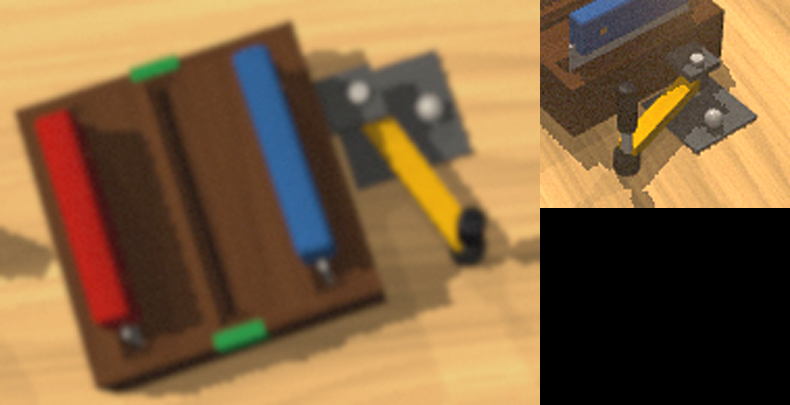

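The leg is already partly out (about 0.3 rad). The slot runs at about 12° yaw, the scraper at about 5.8°. I'll triangulate the knob and hinge, then move.

```bash
python3 - <<'E'
from h import *
t,s=get_calibration("top"),get_calibration("side")
print("knob top",tri(t,(332.3,248.3),s,(311.3,230.8)))
print("pin", tri(t,(294.7,205.7),s,((697-540)/2.083+270,58/2.083+190)))
K=tri(t,(332.3,248.3),s,(311.3,230.8))[0];H=plane(t,294.7,205.7,.045);d=K-H
print(H,np.linalg.norm(d[:2]),np.degrees(np.arctan2(d[1],d[0])))
# triangulate tabs & scraper grip top centre
for a,b in [((226.2,197.5),(326.5,170.7)),((254.2,286.2),(258.5,206.8))]:print("tab",tri(t,a,s,b))
for n,c in(("top",t),("side",s)):
    f=np.load(n+"0.npz");p,d=f["p"],f["d"]
    v,u=np.mgrid[0:480,0:640];P=c["position"]+ray(c,u,v)*d[...,None]
    near=(np.hypot(P[...,0]-K[0],P[...,1]-K[1])<.03)&(P[...,2]>.07)&(d>0);Q=P[near];print(n,"knob cloud",len(Q),Q[Q[:,2]>.097].mean(0).round(4),Q.mean(0).round(4))
E
```

```text
knob top (array([0.52733985, 0.00837155, 0.10267397]), np.float64(0.0031827350690334317))
pin (array([0.62778348, 0.06505106, 0.04686914]), np.float64(0.0039279801939171395))
[0.62636264 0.06557638 0.045     ] 0.1143586649322522 -149.98525293167032
tab (array([0.65054463, 0.18822064, 0.06813394]), np.float64(0.0011317837301407783))
tab (array([0.48394037, 0.15257227, 0.0610014 ]), np.float64(0.003546796457956222))
top knob cloud 107 [0.526  0.0096 0.0994] [0.5245 0.0097 0.0952]
side knob cloud 172 [0.5285 0.0068 0.1004] [0.5274 0.0039 0.09  ]
```

```bash
python3 -m pendant '{"offset":[[2.5,-4.5,0],[2.5,-4.5,0],[2.5,-4.5,0],[2.5,-4.5,0],[2.5,-4.5,0],[2.5,-4.5,0],[2.5,-4.5,0],[2.5,-4.5,0],[2.5,-4.5,0],[2.5,-4.5,0],[2.5,-4.5,0],[2.5,-4.5,0],[2,-4,0],[0,0,0]],"roll":[-10,-10,-10,-10,-10,-10,-10,-10,-10,-10,-10,-10,-10,0]}' 5
```

```text
time_s: 1.85
position: [0.5209, 0.0098, 0.2042]
orientation: [0.0, 0.964, 0.268, -0.0]
wrist_force: [-0.4, 0.7, -0.5]
gripper_width: 0.587
grasp_force: 0.0
```

```bash
python3 -m pendant '{"offset":[[0.6,-0.2,-3],[0,0,-4],[0,0,-4],[0,0,-2.8],[0,0,0]],"roll":[0,0,0,0,0]}' 5; python3 -m pendant '{"offset":[[0,0,0],[0,0,0],[0,0,0],[0,0,0]],"roll":[0,0,0,0]}' 1.2
```

```text
time_s: 2.48
position: [0.5247, 0.011, 0.0653]
orientation: [-0.001, 0.963, 0.271, -0.002]
wrist_force: [-0.0, 0.2, 0.6]
gripper_width: 0.583
grasp_force: 0.0
time_s: 2.98
position: [0.5266, 0.0102, 0.0682]
orientation: [0.0, 0.963, 0.27, 0.001]
wrist_force: [-1.4, 0.8, 6.5]
gripper_width: 0.164
grasp_force: 58.5
```

```bash
python3 -m pendant '{"offset":[[1,-1.5,0],[1.25,-1.35,0],[1.45,-1.15,0],[1.6,-0.9,0],[1.75,-0.6,0],[1.8,-0.35,0],[1.85,0,0],[1.8,0.25,0],[0.3,0.05,0],[0,0,0],[0,0,0]],"roll":[9,9,9,9,9,9,9,9,0,0,0]}'; python3 - <<'E'
from h import *
f,d=grab_frame("top");cv2.imwrite("pics/top1.png",f[:,:,::-1]);np.savez("top1.npz",p=f,d=d);print(read_state()["wrist_force"])
E
```

```text
time_s: 4.35
position: [0.653, -0.0465, 0.0682]
orientation: [0.0, 0.62, 0.784, -0.001]
wrist_force: [-7.9, -8.2, 7.9]
gripper_width: 0.162
grasp_force: 59.3
[-7.90434336 -7.68837109  7.85964749]
```

```bash
python3 -m pendant '{"offset":[[0,0,0],[0,0,0],[0,0,0],[0,0,3],[0,0,5],[0,0,5],[-2,-3,1],[-2,-5,0],[-2,-5,0],[-2,-5,0],[-2,-5,0],[-2,-3,0],[0,0,0],[0,0,0],[0,0,0],[0,0,0]],"roll":[0,0,0,0,0,0,-10,-10,-10,-10,-10,-10,-10,-10,-10,-7]}' 5; python3 - <<'E'
from h import *
for n in("top","side"):
    f,d=grab_frame(n);c=get_calibration(n)
    v,u=np.mgrid[0:480,0:640];P=c["position"]+ray(c,u,v)*d[...,None]
    q=(np.hypot(P[...,0]-.65,P[...,1]+.048)<.04)&(P[...,2]>.07)&(P[...,2]<.11)&(d>0)
    Q=P[q];K=Q.mean(0) if len(Q) else np.zeros(3);print(n,len(Q),K)
    for H in [(.6265,.0655)]:
        e=K[:2]-H;print(np.hypot(*e),np.radians(np.degrees(np.arctan2(e[1],e[0]))%360-192.1))
    m=mask(f,"leg")&(np.hypot(P[...,0]-.64,P[...,1]-.01)<.09);Q=P[m&(d>0)];r=cv2.minAreaRect((Q[:,:2]*1000).astype(np.float32));print(len(Q),r)
t=get_calibration("wrist");f,d=grab_frame("wrist");cv2.imwrite("pics/w1.png",f[:,:,::-1]);np.savez("w1.npz",p=f,d=d,**t);print(t)
E
```

```text
time_s: 6.4
position: [0.5341, -0.3053, 0.2067]
orientation: [0.0, 0.999, 0.053, 0.0]
wrist_force: [0.6, 0.1, 0.3]
gripper_width: 0.584
grasp_force: 0.0
top 122 [ 0.64757845 -0.04475455  0.09270527]
0.11225136067595204 1.548511968886056
413 ((639.3623046875, 2.1717300415039062), (17.681543350219727, 97.00814819335938), 12.175969123840332)
side 165 [ 0.65023988 -0.05060556  0.089701  ]
0.1185077384306769 1.5612995493853183
341 ((641.3814086914062, 11.666816711425781), (116.3503189086914, 35.585880279541016), 88.38367462158203)
{'vfov': 65.70646984690485, 'cx': 314.76108780358715, 'cy': 235.64186414112098, 'position': array([ 0.60246014, -0.29769473,  0.37538403]), 'rotation': array([ 0.73743017, -0.10358867,  0.09258202, -0.66098011])}
```

View pics/w1.png

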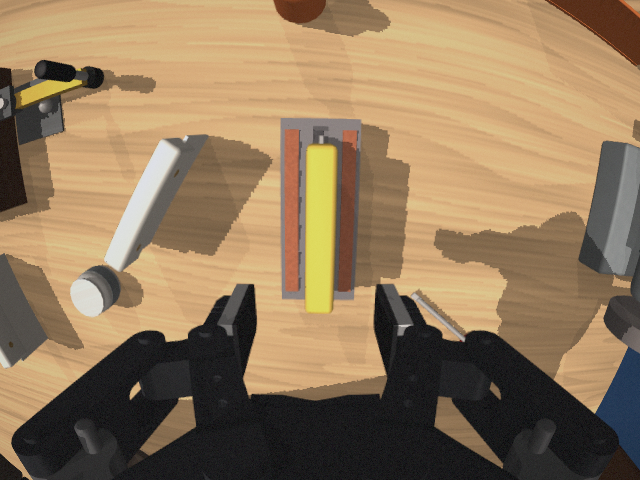

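The leg lies at 90° to the rack, so it is in its detent. The wrist view shows the yellow grip from (321,145) to (319,312), nearly centred between the fingers. Next I measure its pose from this view.

```bash
python3 - <<'E'
from h import *
f=np.load("w1.npz");c={k:f[k] for k in("vfov","cx","cy","position","rotation")}
m=box(mask(f["p"],"yellow"),(280,120,360,320))
P=cloud(c,f["d"],m,True);P2=P[P[:,2]>np.percentile(P[:,2],90)-.006]
print(m.sum(),np.percentile(P[:,2],[2,50,98]),cv2.minAreaRect((P2[:,:2]*1000).astype(np.float32)))
v,u=np.nonzero(m);Q=plane(c,u,v,.122,True);print(cv2.minAreaRect((Q[:,:2]*1000).astype(np.float32)))
t=get_calibration("top");g=np.load("top0.npz")
def ctr(m):
    r=cv2.minAreaRect(np.argwhere(m)[:,::-1].astype(np.float32));return r[0]
print("tri",tri(c,ctr(m),t,ctr(box(mask(g["p"],"yellow"),(480,170,550,280))),True))
E
```

```text
Traceback (most recent call last):
IndexError: index -1 is out of bounds for axis 0 with size 0
```

Saturation is lower in the wrist view, so I loosen the threshold.

```bash
sed -i 's/"yellow":(25,33,200,90)/"yellow":(24,36,130,90)/' h.py; python3 - <<'E'
from h import *
f=np.load("w1.npz");c={k:f[k] for k in("vfov","cx","cy","position","rotation")}
print(cv2.cvtColor(f["p"][220:221,320:321],cv2.COLOR_RGB2HSV),f["d"][220,320])
m=box(mask(f["p"],"yellow"),(280,120,360,320))
P=cloud(c,f["d"],m,True);print(m.sum(),len(P))
if len(P):
    P2=P[P[:,2]>np.percentile(P[:,2],90)-.006];print(np.percentile(P[:,2],[2,50,98]),cv2.minAreaRect((P2[:,:2]*1000).astype(np.float32)))
v,u=np.nonzero(m);Q=plane(c,u,v,.122,True);print(cv2.minAreaRect((Q[:,:2]*1000).astype(np.float32)))
t=get_calibration("top");g=np.load("top0.npz")
def ctr(m):
    return cv2.minAreaRect(np.argwhere(m)[:,::-1].astype(np.float32))[0]
print("tri",tri(c,ctr(m),t,ctr(box(mask(g["p"],"yellow"),(480,170,550,280))),True))
E
```

```text
[[[ 29 145 223]]] 0.2604885
4193 4179
[0.11962115 0.12133274 0.12272677] ((531.0601806640625, -308.3144226074219), (123.98228454589844, 18.1516056060791), 5.541055202484131)
((531.4851684570312, -308.2795715332031), (123.19456481933594, 18.04547119140625), 5.566995620727539)
tri (array([ 0.53121012, -0.30841061,  0.10651703]), np.float64(0.0003384829267985993))
```

```bash
python3 -m pendant '{"offset":[[-0.3,-0.3,-3],[0,0,-4],[0,0,-3.4],[0,0,-2],[0,0,0]],"roll":[-0.5,0,0,0,0]}' 5; python3 -m pendant '{"offset":[[0,0,0],[0,0,0],[0,0,0],[0,0,0]],"roll":[0,0,0,0]}' 1.2
```

```text
time_s: 7.18
position: [0.5305, -0.3079, 0.0815]
orientation: [-0.001, 0.999, 0.052, -0.001]
wrist_force: [0.1, -0.2, -0.2]
gripper_width: 0.583
grasp_force: 0.0
time_s: 7.68
position: [0.5316, -0.3088, 0.0841]
orientation: [0.001, 0.999, 0.051, 0.001]
wrist_force: [-1.6, 0.2, 6.1]
gripper_width: 0.233
grasp_force: 59.9
```

```bash
python3 -m pendant '{"offset":[[0,0,1],[0,0,1.5],[0,0,2],[0,0,3],[0,0,3],[0,0,3],[0,0,0.5],[0.3,2,0],[0.4,4,0],[0.4,5,0],[0.4,5,0],[0.4,5,0],[0.4,5,0],[0.4,5,0],[0.4,5,0],[0.4,5,0],[0.2,4,0],[0,3,0],[0,0,0],[0,0,0]],"roll":[0,0,0,0,0,0,0,0,0,1,1,1,1,1,1,0.5,0,0,0,0]}'; python3 - <<'E'
from h import *
t=get_calibration("wrist");f,d=grab_frame("wrist");cv2.imwrite("pics/w2.png",f[:,:,::-1]);np.savez("w2.npz",p=f,d=d,**t)
f,d=grab_frame("side");cv2.imwrite("pics/s2.png",f[:,:,::-1]);np.savez("s2.npz",p=f,d=d)
E
```

```text
time_s: 10.18
position: [0.5673, 0.1717, 0.2219]
orientation: [0.0, 0.994, 0.108, -0.001]
wrist_force: [1.0, -0.5, -2.7]
gripper_width: 0.239
grasp_force: 59.2
```

View pics/w2.png

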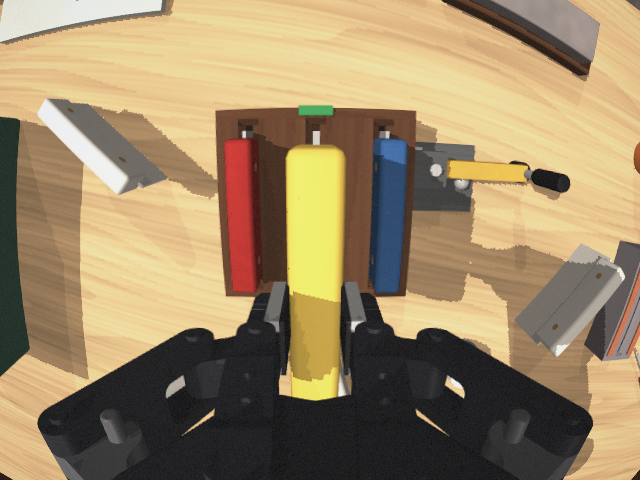

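View pics/s2.png

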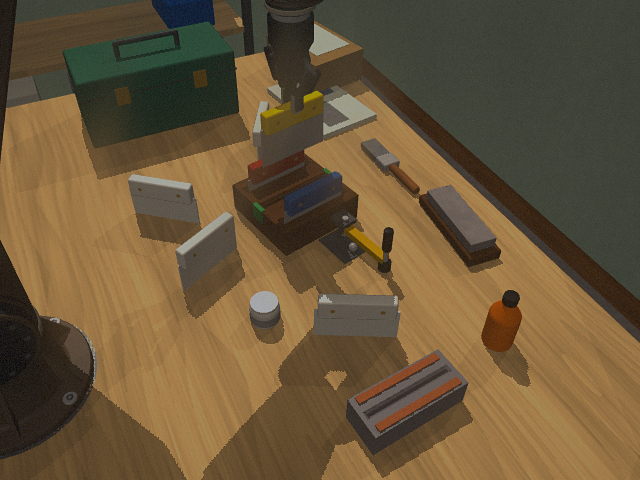

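The scraper hangs upright over the rack. In the wrist view the yellow grip runs (316,145)–(316,400), the green tab is at (316,110), red is at (241,215) and blue at (389,215). The leg is still out. Now I measure the slot line and the held scraper.

```bash
python3 - <<'E'
from h import *
f=np.load("w2.npz");c={k:f[k] for k in("vfov","cx","cy","position","rotation")};p,d=f["p"],f["d"]
h=cv2.cvtColor(p,cv2.COLOR_RGB2HSV);H,S,V=[h[...,i].astype(int) for i in range(3)]
M={"red":box(((H<8)|(H>172))&(S>150)&(V>60),(215,120,275,300)),"blue":box((H>100)&(H<125)&(S>110)&(V>60),(360,120,415,300)),
"green":box((H>50)&(H<90)&(S>100),(280,95,350,125)),"yellow":box((H>22)&(H<36)&(S>100)&(V>90),(280,135,355,300))}
for k,m in M.items():
    P=cloud(c,d,m,True);z=np.percentile(P[:,2],60);P=P[np.abs(P[:,2]-z)<.004]
    r=cv2.minAreaRect((P[:,:2]*1000).astype(np.float32));print(k,m.sum(),"z",z.round(4),np.round(r[0],1),np.round(r[1],1),round(r[2],2),P.mean(0).round(4))
    if k=="green":print(" tab centre plane .061",plane(c,*np.argwhere(m).mean(0)[::-1],.061,True))
    # centreline fit by row bins
    a=np.radians(12.);e=np.array([np.cos(a),np.sin(a)]);n=np.array([-e[1],e[0]]);s=(P[:,:2])@e;y=P[:,:2]@n
    if k!="green":
        b=np.arange(s.min()+.006,s.max()-.006,.004);C=[((y[(s>=q)&(s<q+.004)].max()+y[(s>=q)&(s<q+.004)].min())/2) for q in b]
        g=np.polyfit(b,C,1);print("  yaw",12+np.degrees(np.arctan(g[0])).round(2),"cross at s=.59:",np.polyval(g,.5912).round(5),"width",np.ptp(y).round(4),"s",s.min().round(4),s.max().round(4))
    else:print("  cross",(y.max()+y.min())/2,"s",s.min(),s.max())
print("tcp cross",np.array([.5673,.1717])@n,"s",np.array([.5673,.1717])@e)
# full-frame brown rack top not needed; side view: held scraper lean
E
```

```text
red 4894 z 0.1092 [555.9 230.1] [126.3  22.6] 12.29 [0.5594 0.2302 0.109 ]
  yaw 12.28 cross at s=.59: 0.10939 width 0.023 s 0.5284 0.6547
blue 4625 z 0.1093 [581.8 113.5] [125.7  22. ] 12.18 [0.5847 0.1147 0.1091]
  yaw 12.26 cross at s=.59: -0.00982 width 0.0222 s 0.5298 0.6555
green 309 z 0.0617 [653.  189.9] [ 8.2 28.8] 12.46 [0.6533 0.19   0.0615]
 tab centre plane .061 [0.6532754 0.190045  0.061    ]
  cross 0.04997982952554681 s 0.674100191955571 0.6823545169662412
yellow 7727 z 0.259 [600.2 179.6] [57.9 19.7] 12.09 [0.6023 0.1799 0.2588]
  yaw 12.05 cross at s=.59: 0.05084 width 0.0197 s 0.5955 0.6534
tcp cross 0.04999964084507953 s 0.5906015712096973
```

```bash
python3 -m pendant '{"offset":[[0.06,-0.05,-1.5],[0,0,-2],[0,0,-2],[0,0,-1.5],[0,0,-1],[0,0,-0.5],[0,0,0],[0,0,-0.5],[0,0,-0.5],[0,0,-0.4],[0,0,-0.4],[0,0,0]],"roll":[0.2,0,0,0,0,0,0,0,0,0,0,0]}'
```

```text
time_s: 11.78
position: [0.5685, 0.1711, 0.1194]
orientation: [0.0, 0.994, 0.109, -0.0]
wrist_force: [0.1, 0.1, -2.8]
gripper_width: 0.235
grasp_force: 59.2
```

The edge is 13 mm into the slot with no contact force. I continue down.

```bash
python3 -m pendant '{"offset":[[0,0,-0.5],[0,0,-0.5],[0,0,-0.5],[0,0,-0.5],[0,0,-0.5],[0,0,-0.3],[0,0,-0.2],[0,0,0],[0,0,0]],"roll":[0,0,0,0,0,0,0,0,0]}'
```

```text
time_s: 12.9
position: [0.5687, 0.1712, 0.0899]
orientation: [0.0, 0.994, 0.109, 0.0]
wrist_force: [-0.0, 0.7, -3.0]
gripper_width: 0.24
grasp_force: 59.2
```

```bash
python3 -m pendant '{"offset":[[0,0,-0.1],[0,0,-0.1],[0,0,-0.05],[0,0,0],[0,0,0]],"roll":[0,0,0,0,0]}'
```

```text
time_s: 13.52
position: [0.5686, 0.1712, 0.0873]
orientation: [0.0, 0.994, 0.109, 0.0]
wrist_force: [-0.1, -1.0, -2.3]
gripper_width: 0.235
grasp_force: 59.4
```

```bash
python3 -m pendant '{"offset":[[0,0,-0.05],[0,0,-0.05],[0,0,0],[0,0,0]],"roll":[0,0,0,0]}'
```

```text
time_s: 14.02
position: [0.5687, 0.1712, 0.0871]
orientation: [0.0, 0.994, 0.109, 0.0]
wrist_force: [-4.5, -0.6, 8.2]
gripper_width: 0.234
grasp_force: 60.6
```

On the floor (contact 8 N). I release with a narrow opening, then lift.

```bash
python3 -m pendant '{"offset":[[0,0,0],[0,0,0],[0,0,0],[0,0,0],[0,0,1],[0,0,3],[0,0,4],[0,0,4],[0,0,4],[-4,0,2],[-4,0,2],[-4,0,0],[0,0,0],[0,0,0]],"roll":[0,0,0,0,0,0,0,0,0,0,0,0,0,0]}' 3.8; python3 - <<'E'
from h import *
t=get_calibration("wrist");fw,dw=grab_frame("wrist");f,d=grab_frame("side");cv2.imwrite("pics/s3.png",f[:,:,::-1])
cw=t;m=box(mask(fw,"yellow"),(200,50,420,470));P=cloud(cw,dw,m,True);P=P[(P[:,2]>.08)]
print(len(P));
if len(P):print(np.percentile(P[:,2],[5,50,95]),cv2.minAreaRect((P[:,:2]*1000).astype(np.float32)))
cv2.imwrite("pics/w3.png",fw[:,:,::-1])
c=get_calibration("side");m=box(mask(f,"yellow"),(230,130,320,220));P=cloud(c,d,m);print(len(P),np.percentile(P[:,2],[5,50,95]) if len(P) else 0)
v,u=np.mgrid[0:480,0:640];P=c["position"]+ray(c,u,v)*d[...,None]
Q=P[(np.hypot(P[...,0]-.65,P[...,1]+.048)<.04)&(P[...,2]>.07)&(P[...,2]<.11)&(d>0)];e=Q.mean(0)[:2]-[.6265,.0655];print("leg",np.radians(np.degrees(np.arctan2(e[1],e[0]))%360-192.1))
o=np.zeros((480,800,3),np.uint8);o[:,:]=cv2.resize(np.hstack([fw,f])[:,:,::-1],(800,300)).repeat(1,0)[:300] .shape and 0
cv2.imwrite("pics/both.png",cv2.resize(np.hstack([fw[:,:,::-1][:, 120:520],f[:,:,::-1][:, 180:580]]),(800,480)))
E
```

```text
time_s: 15.78
position: [0.4491, 0.1712, 0.2869]
orientation: [-0.0, 0.994, 0.109, 0.001]
wrist_force: [0.3, 0.2, -0.4]
gripper_width: 0.447
grasp_force: 0.0
2050
[0.12271675 0.12425125 0.12560688] ((551.6725463867188, 168.48008728027344), (89.58085632324219, 17.963279724121094), 12.71260929107666)
328 [0.12276279 0.12522764 0.1274079 ]
leg 1.5644591067144045
```

View pics/both.png

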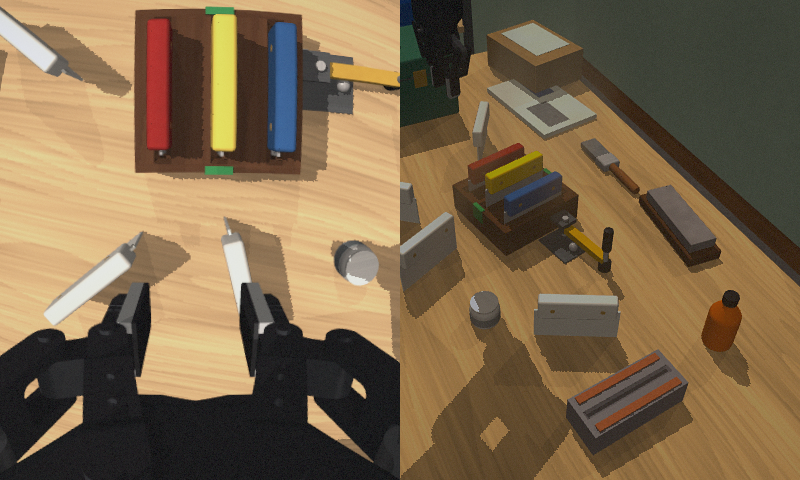

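The yellow scraper, at (224,83) in the wrist half, stands home between red and blue. Its top is at 0.1245 m, as expected for fully home. The leg is out at 1.56 rad, and the bottle and tin haven't moved.

```bash
python3 -c "
from bench import *
print(finish_job())"
```

```text
the job is handed in; nothing more can be done
None
```

The job is handed in: the leg is out in its end stop (measured about 1.56 rad), and the yellow scraper is fully home in the green-marked slot and released, with the red and blue scrapers, bottle and tin left where they were.

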